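Flip out the splash shield's kickstand and hold the shield upright

ROBOT

A 6-joint arm with a two-finger parallel gripper is mounted at the origin on the work surface. World frame = base frame: x ahead of the robot, y to its left, z up, the work surface at z = 0. Lengths are in mm, angles in rad, forces in N, time in s.
With the tool pointing down it reaches from about 350 to 725 mm from the base axis. Payload 6 kg.
Tool frame: the origin (TCP) lies midway between the tips of the shut fingers; the grasp point (between the pads) lies 19 mm behind it (bot.grasp_offset is the z of the grasp point in the tool frame, in mm); z points along the fingers, y is the direction in which the jaws open and shut (so a half turn about z gives the same grasp; the last joint's range is limited). The gripper opens to 85 mm and grips with 20 to 120 N. Pads are 22 mm wide; open, the fingers measure 114 mm over their backs; the gripper's body (76 mm by 85 mm) begins 54 mm behind the grasp point. The pads swing forward as they close: fully open they stand 13 mm farther back than shut.
Start: joints at [-0.965, 0.04, 0.085, 0, -1.615, -0.334], TCP at [161.089, -577.948, 231.261] pointing down, gripper open.
Joint ranges: [-2.56, 2.56], [-1.29, 2.01], [-1.08, 1.49], [-3.29, 1.98], [-2.81, -0.18], [-2.99, 2.99]. Speed limits (rad/s): [2.57, 2.57, 3.01, 3.14, 3.14, 3.14].

INTERFACE

Orientations are given as [roll, pitch, yaw] about the fixed x, y, z axes, in that order (R = Rz(yaw) Ry(pitch) Rx(roll)).
In Python, from plant import bot gives the robot as it stands.
- The arm moves only by the tool jog_arm, never from a script. Its argument "motion" is a list of rows, each an object of numbers: "dx", "dy", "dz": the shift along the tool's x, y, z in mm; "yaw": the turn about the tool's z in degrees. A call has 1 to 8 rows; each row shifts and turns the commanded pose from where the row before left it, along the tool's axes as they then stand; what a row does not reach is not made up. A row lasts 1/8 s, in which the tool goes at most 62.5 mm and 10.7 degrees, less where a joint would pass 70% of its speed; a pose out of reach is approached as far as the arm can. A call with a gripper value outside its range is refused whole. "gripper" is the closure, from 0 (fully open) to 1 (shut), set as the call begins (left out, the last holds). The fingers move at their own pace and stop on an object; "newtons" is the grip in N (left out, the last holds). Time passes only in rows, so rows that do not move let the fingers close. It gives the time, the measured TCP pose, the force and the opening at its end, in the units of the state.
- bot.state(): the state, without advancing time (a new reading comes with each control period).
- bot.camera(name): name is "scene" or "top" or "wrist"; returns (picture, depth): 384x512x3 uint8, red, green, blue; 384x512 float32, mm along the optical axis (not along the pixel's ray), 0 where there is no reading.
- bot.camera_params(name): a dict with "camera_matrix" (3x3 intrinsics, pixels), "k1" (the pictures are not rectified: a ray, as slopes to the right and down, at radius r is drawn at 1 + k1 r^2 times it, then the intrinsics apply), "xyz" and "orientation" of the camera in the world; the wrist camera has in their place "hand_eye" (4x4, takes a point from camera to tool coordinates, whose origin is the TCP and whose axes are the flange's). Camera axes: x right, y up, looking along -z (the intrinsics and any distortion apply to the point x, -y, -z); pixel columns grow to the right and rows downward; lengths in mm; the calibration is good to about 2 mm. A picture is of the moment at which its call begins: read the wrist's pose just before it. camera_params takes no time and is no camera call.
- bot.hand_in(): hands the job in, once; it reports no verdict.
The state is a dict: "time": time; "joint_positions": joint angles; "qd": joint speeds; "joint_efforts": joint torques, N m; "tcp_pos": TCP position; "ee_rot": TCP orientation; "ft_force": force on the tool from outside, world axes, zero at the start; "torque": the same for the moment, N m; "finger_gap": finger opening in mm.
Only numpy, scipy, OpenCV 4.12 (cv2) and the standard library are available. Lean on these libraries where they do the work, as an engineer would, in place of code of your own. Each camera call takes 0.05 s, during which the arm holds its last target.

TASK

Set up the tilting splash shield on the lab bench: take the kickstand by its orange peg and flip it over centre until it snaps fully down, leaving the shield leaning on its rests meanwhile. Then pull the shield fully upright by its blue top bar, against its return spring, and finish while still holding the bar so that the shield stays upright and still. Do not shift any of the loose things around it.

Things in the scene. Friction and masses are not known exactly. Their poses are not given: they have to be found in the camera images.
- base: Grey base plate of the splash shield, fixed to the bench, 18 mm thick, x -100 to +160 mm, y -75 to +75 mm. Origin on the bench surface under the hub (the shield's tilt axis, 45 mm up, parallel to base y). Base x points the way the shield leans when parked; base y to the side that carries the kickstand; z up.
- panel (a joint): Tilt of the shield (clear pane in an aluminium frame, 136 mm wide, about 0.8 kg) about the hub: 0 = parked, leaning 0.50 rad from vertical towards base +x on its rests; 0.50 = exactly upright; end stop 0.54. Gravity and a hub spring pull it back to 0 whenever let go: it must be held upright with some 6 N at the bar.
- bar_mid (a point): Middle of the shield's blue round top bar (panel_c0): 14 mm diameter, 136 mm long along base y, 205 mm from the hub axis. Parked it is 98 mm to base +x of the hub and 225 mm above the bench; upright it is right above the hub, 250 mm above the bench. Below the bar 33 mm are free down to the frame's cross rail; 110 mm are clear between the uprights.
- leg (a joint): Swing of the red kickstand on the frame: 0 = folded up along the frame, 2.8 = fully down at its stop. It swings up over the top and forwards to base -x. A spring resists up to the centre at 1.4 (at most 0.25 N m, 2 N at the peg); let go past the centre it snaps down by itself to 2.8, before the centre it snaps back to 0.
- leg_knob (a point): Grip point on the orange peg at the kickstand's free end, 145 mm from its pivot: peg of 12 mm diameter, parallel to base y, sticking out 65 mm from the rod to base +y; this point is 42 mm out. Shield parked and kickstand folded: 141 mm to base +x of the hub, 132 mm to base +y, 257 mm above the bench. It turns with the rod: grip it lightly, or the shield lifts along.
- leg_pivot (a point): Pivot of the kickstand on the frame, axis parallel to base y, 110 mm from the hub axis; parked it is 53 mm to base +x of the hub and 142 mm above the bench. With the shield parked the folded kickstand points 0.65 rad from vertical towards base +x, and this angle falls by the value of joint leg (fully down: forward and down, foot about 45 mm above the bench).
- beaker: Glass beaker, 68 mm wide, 85 mm high, loose; origin under its centre. Leave alone.
- tube_rack: Blue rack of red-capped tubes, 70 x 110 x 77 mm, loose; origin under its centre. Leave alone.
- jar: Amber jar with orange lid, 48 mm wide, 65 mm high, loose; origin under its centre. Leave alone.
- bottle: Glass bottle with orange cap, 64 mm wide, 150 mm high, loose; origin under its centre. Leave alone.
- tip_box: Green box with clear lid, 87 x 122 x 70 mm, loose; origin under its centre. Leave alone.
- timer: White bench timer, 60 x 75 x 25 mm, loose; origin under its centre. Leave alone.

How it is judged (in metres and radians):
On the way, in this order (a step that is already met when the one before it is completed fails the run):
1. the kickstand is fully down while the shield is still parked (value of joint leg above 2.6 rad and value of joint panel below 0.15 rad), for 0.2 s.
2. the shield is upright, held by its top bar (value of joint panel above 0.43 rad and contact force between the fingers and panel_c0 above 1 N), for 0.2 s.
At the end, for the whole second after the job is handed in: The kickstand is down (joint above 2.6 of 2.8), the shield is upright within 0.07 rad and still (under 0.1 rad/s), and the fingers bear on the blue top bar with more than 1 N, through the last second (all of step 2 and value of joint leg above 2.6 rad and velocity of joint panel between -0.1 and 0.1 rad/s); the arm keeps its last pose, push and grip.
It fails at once if the shield is pulled well off its rests (0.25 rad) before the kickstand is down (value of joint panel above 0.25 rad and value of joint leg below 2.4 rad).
It fails at once if a loose thing nearby is shifted by more than 20 mm or tipped (distance of any of beaker, tube_rack, jar, bottle, tip_box, timer from where it was at the start of the episode above 0.02 m or angle between any of beaker, tube_rack, jar, bottle, tip_box, timer's own z axis and vertical above 0.3 rad).
It also fails if it takes over 48 s, if anything falls off the work surface, if the arm or the gripper's body presses on something with over 40 N, if the wrist force passes 120 N, or if a joint passes its speed limit or range.

## Working session

There is one attempt and no reset: what is moved stays moved. The work goes in short steps, Python scripts to look and compute and a tool call to move; the robot and the scene stay as the last step left them, time stands still between calls to the robot, and variables do not carry over. Pictures are saved under pics/ and viewed, and the job is handed in when it is done.

Besides the shell and the picture viewer there is one more tool, called after "Call:" by a JSON object that holds its "fn" and its "kwargs", one argument or row to a line. jog_arm: Moves the arm, as the interface text tells. Its arguments: {"type":"object","properties":{"motion":{"type":"array"},"gripper":{"type":"number"},"newtons":{"type":"number"}},"required":["motion"]}

```bash
ls; mkdir -p pics; cat > h.py <<'E'
import numpy as np, cv2
from plant import bot
def save(n,im): cv2.imwrite('pics/'+n+'.png',cv2.cvtColor(im,cv2.COLOR_RGB2BGR))
E
python3 - <<'E'
from h import *
print(bot.state())
for n in('scene','top'):
    p,d=bot.camera(n); save(n+'0',p); np.savez('pics/'+n+'0.npz',p=p,d=d); print(n,bot.camera_params(n))
E
```

```text
pics
{'time': 0.0, 'joint_positions': array([-9.65319372e-01,  4.08156454e-02,  8.38074315e-02, -4.73270892e-04,
       -1.61551786e+00, -3.33684670e-01]), 'qd': array([ 7.03669280e-04,  2.20292088e-03, -4.67659481e-04, -1.13497938e-04,
        4.60618377e-05,  8.47121903e-04]), 'joint_efforts': array([ 3.34532364e-03, -3.68209898e+01,  3.47413731e+01,  6.93216473e+00,
       -5.45553063e-03, -4.07026903e-06]), 'tcp_pos': array([ 161.05631055, -577.63150539,  230.27296095]), 'ee_rot': array([ 3.13980345e+00, -1.19784126e-04, -2.86977951e+00]), 'ft_force': array([ 0.45732021,  0.35198405, -0.46807182]), 'torque': array([ 0.03151744, -0.00557519, -0.01138237]), 'finger_gap': 85.59585561264181}
scene {'camera_matrix': array([[387.09348207,   0.        , 253.74961649],
       [  0.        , 387.09348207, 190.47131741],
       [  0.        ,   0.        ,   1.        ]]), 'k1': -0.04222737040587327, 'xyz': array([1216.07034603,  666.33062376, 1053.75084052]), 'orientation': array([0.81275509, 0.02024543, 2.35277548])}
top {'camera_matrix': array([[499.16355221,   0.        , 248.81080581],
       [  0.        , 499.16355221, 190.3520336 ],
       [  0.        ,   0.        ,   1.        ]]), 'k1': -0.03697066511085517, 'xyz': array([ 323.80105124,  -32.6909319 , 1696.36901737]), 'orientation': array([ 0.16260493,  0.00199385, -1.55986192])}
```

View pics/scene0.png

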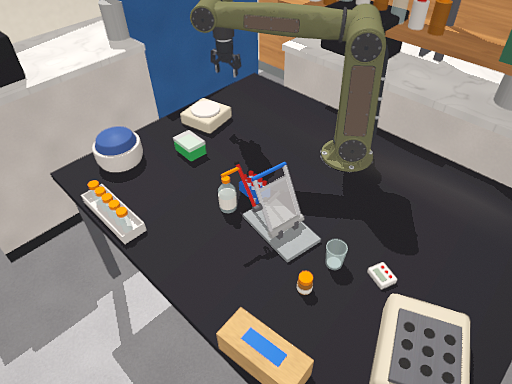

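View pics/top0.png

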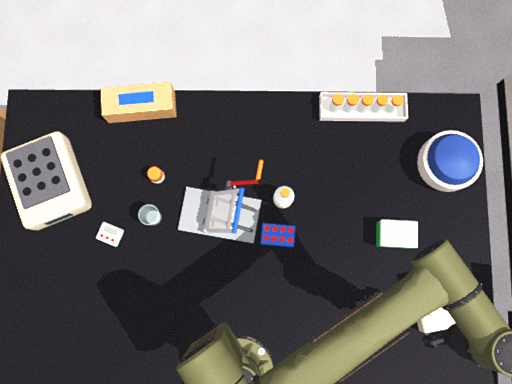

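The top view shows the shield at about (222,212), leaning to image right (world -y). The blue bar is at (239,210), the orange peg at (260,170), the bottle at (284,197) and the tube rack at (278,235). Next I'll measure them.

```bash
cat >> h.py <<'E'
from scipy.spatial.transform import Rotation as Ro
def cloud(name,d,T=None):
    c=bot.camera_params(name);K=c['camera_matrix']
    v,u=np.mgrid[0:d.shape[0],0:d.shape[1]]
    pts=np.stack([u,v],-1).reshape(-1,1,2).astype(np.float64)
    n=cv2.undistortPoints(pts,K,np.array([c['k1'],0,0,0,0.]))[:,0].reshape(*d.shape,2)
    P=np.stack([n[...,0]*d,-n[...,1]*d,-d],-1)
    if T is None: R=Ro.from_euler('xyz',c['orientation']).as_matrix();t=c['xyz']
    else: R=T[:3,:3];t=T[:3,3]
    return P@R.T+t
def proj(name,X):
    c=bot.camera_params(name);K=c['camera_matrix'];R=Ro.from_euler('xyz',c['orientation']).as_matrix()
    p=(np.atleast_2d(X)-c['xyz'])@R; a=p[:,0]/-p[:,2]; b=-p[:,1]/-p[:,2]; r=a*a+b*b; s=1+c['k1']*r
    return np.c_[a*s*K[0,0]+K[0,2], b*s*K[1,1]+K[1,2]]
E
python3 - <<'E'
from h import *
for n in('top','scene'):
    z=np.load(f'pics/{n}0.npz');p=z['p'];X=cloud(n,z['d']);ok=z['d']>0
    hsv=cv2.cvtColor(p,cv2.COLOR_RGB2HSV);H,S,V=[hsv[...,i].astype(int) for i in range(3)]
    reg=(abs(X[...,0]-480)<350)&(abs(X[...,1])<400)&ok
    print(n,'table z',np.median(X[ok&(V<20)][:,2]))
    for nm,m in dict(blue=(H>100)&(H<120)&(S>150)&(V>60),orange=(H>8)&(H<22)&(S>150)&(V>120),red=((H<6)|(H>174))&(S>150)&(V>70),green=(H>50)&(H<80)&(S>100)&(V>60)).items():
        k,l,st,ce=cv2.connectedComponentsWithStats((m&reg).astype(np.uint8))
        for i in range(1,k):
            if st[i,4]<12: continue
            q=X[l==i]; print(nm,ce[i].round(),st[i,4],np.median(q,0).round(),'lo',np.percentile(q,3,axis=0).round(),'hi',np.percentile(q,97,axis=0).round())
    # base plate
    m=reg&(abs(X[...,2]-18)<5)&(S<40)&(V>70)
    q=X[m][:,:2].astype(np.float32); print('plate',m.sum(),cv2.minAreaRect(q),np.median(X[m][:,2]))
    big=cv2.resize(p[130:260,80:330] if n=='top' else p[140:310,180:420],None,fx=3,fy=3,interpolation=cv2.INTER_CUBIC); save(n+'0z',big)
E
```

```text
top table z -718.3236488242983
blue [238. 209.] 193 [511.   4. 230.] lo [443. -10.   1.] hi [603.  18. 237.]
blue [277. 235.] 469 [ 449. -124.   44.] lo [ 412. -181.   -1.] hi [487. -68.  52.]
orange [259. 169.] 55 [629. -56. 260.] lo [593. -71.  -6.] hi [696. -48. 266.]
orange [155. 175.] 60 [640. 284.  57.] lo [627. 271.   0.] hi [678. 314.  69.]
red [244. 182.] 121 [592. -13. 209.] lo [582. -52.   0.] hi [637.  30. 271.]
red [267. 228.] 15 [467. -87.  77.] lo [462. -91.  67.] hi [473. -80.  83.]
red [274. 228.] 18 [ 466. -111.   78.] lo [ 460. -116.   70.] hi [ 473. -106.   83.]
red [282. 229.] 17 [ 463. -136.   78.] lo [ 457. -142.   72.] hi [ 470. -132.   82.]
red [290. 230.] 18 [ 460. -163.   77.] lo [ 454. -168.   73.] hi [ 467. -158.   84.]
red [266. 237.] 15 [437. -84.  75.] lo [431. -89.  72.] hi [440. -77.  82.]
red [274. 238.] 18 [ 434. -110.   77.] lo [ 427. -115.   74.] hi [ 440. -103.   84.]
red [282. 239.] 17 [ 431. -135.   76.] lo [ 425. -141.   70.] hi [ 438. -129.   82.]
red [290. 240.] 15 [ 428. -161.   79.] lo [ 425. -165.   73.] hi [ 434. -155.   83.]
plate 1579
[... 240 characters left out ...]
242. 188.] 64 [ 483. -155.   24.] lo [ 472. -176.    4.] hi [ 487. -130.   45.]
blue [254. 195.] 52 [486. -88.  43.] lo [ 471. -123.    6.] hi [492. -68.  48.]
orange [228. 175.] 122 [590. -94. 203.] lo [ 433. -298.   -2.] hi [652. -46. 263.]
orange [305. 280.] 232 [656. 298.  62.] lo [601. 270.   2.] hi [672. 315.  68.]
red [246. 184.] 185 [594. -26. 189.] lo [ 389. -259.    2.] hi [606.  30. 265.]
red [251. 173.] 34 [ 433. -157.   74.] lo [ 359. -229.   -3.] hi [ 441. -135.   80.]
red [262. 181.] 39 [ 438. -100.   73.] lo [ 365. -155.   -2.] hi [446. -75.  83.]
plate 1444 ((545.1907958984375, 98.92759704589844), (466.9963684082031, 195.38528442382812), 81.30400848388672) 17.740841627952705
```

```bash
ls pics
```

```text
scene0.npz
scene0.png
scene0z.png
top0.npz
top0.png
top0z.png
```

View pics/top0z.png

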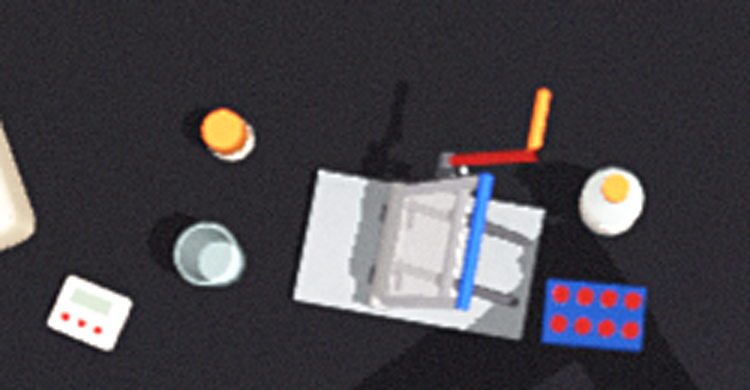

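View pics/scene0z.png

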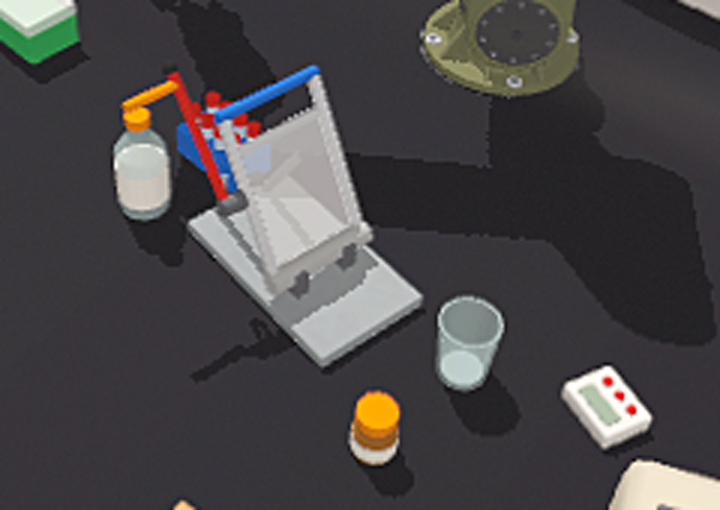

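```bash
python3 - <<'E'
from h import *
A=[]
z=np.load('pics/top0.npz');p=z['p'];X=cloud('top',z['d'])
hsv=cv2.cvtColor(p,cv2.COLOR_RGB2HSV);H,S,V=[hsv[...,i].astype(int) for i in range(3)]
for n in('top','scene'):
    z=np.load(f'pics/{n}0.npz');p=z['p'];X=cloud(n,z['d'])
    hsv=cv2.cvtColor(p,cv2.COLOR_RGB2HSV);H,S,V=[hsv[...,i].astype(int) for i in range(3)]
    m=(abs(X[...,2]-18)<4)&(V>60)&(S<60)&(abs(X[...,1]-30)<180)&(abs(X[...,0]-500)<130)
    k,l,st,ce=cv2.connectedComponentsWithStats(m.astype(np.uint8)); i=1+np.argmax(st[1:,4])
    q=X[l==i]; print(n,'plate',cv2.minAreaRect(q[:,:2].astype(np.float32)),cv2.boxPoints(cv2.minAreaRect(q[:,:2].astype(np.float32))).round())
    b=(H>100)&(H<120)&(S>150)&(V>60)&(X[...,2]>215)&(X[...,2]<245)&(abs(X[...,1])<60)
    q=X[b]; c=q.mean(0);u,s,vt=np.linalg.svd(q-c);t=(q-c)@vt[0];print('bar',c.round(1),vt[0].round(3),t.min(),t.max(),(c+vt[0]*(t.min()+t.max())/2).round(1))
    b=(H>8)&(H<22)&(S>150)&(V>120)&(X[...,2]>235)&(X[...,2]<285)&(abs(X[...,1])<130)
    q=X[b]; c=np.median(q,0);u,s,vt=np.linalg.svd(q-c);t=(q-c)@vt[0];print('peg',c.round(1),vt[0].round(3),t.min(),t.max(),(c+vt[0]*(t.min()+t.max())/2).round(1))
    b=(H>8)&(H<22)&(S>150)&(V>120)&(X[...,2]>130)&(X[...,2]<165)&(abs(X[...,1]+110)<70)
    print('bottlecap',np.median(X[b],0),X[b].min(0),X[b].max(0))
    b=(abs(X[...,0]-560)<60)&(abs(X[...,1]+120)<45)&(X[...,2]>25)&(X[...,2]<125)
    print('bottle',X[b].min(0),X[b].max(0))
E
```

```text
top plate ((528.5419311523438, 153.79580688476562), (97.72415924072266, 149.31503295898438), 81.2328109741211) [[447. 117.]
 [595.  94.]
 [610. 191.]
 [462. 213.]]
bar [505.6   5.3 230.3] [-0.987  0.163  0.007] -66.33129802750757 67.3197572802302 [505.1   5.4 230.3]
peg [620.  -53.6 261.4] [-0.985  0.175 -0.003] -31.726128826538048 27.41596863389095 [622.1 -54.  261.4]
bottlecap [ 562.76372586 -130.92031466  152.15624978] [ 559.68127208 -143.71427421  145.42322512] [ 579.39708704 -127.62327176  156.54619995]
bottle [ 539.25604281 -164.30238795   25.24381657] [ 603.98551488 -107.4843675   124.2432973 ]
scene plate ((519.5297241210938, 74.95293426513672), (264.064697265625, 152.5205841064453), 80.65574645996094) [[423. -43.]
 [573. -68.]
 [616. 193.]
 [466. 218.]]
bar [509.1   9.5 228.5] [ 0.986 -0.164 -0.002] -68.26658325647129 66.6714476869694 [508.3   9.6 228.5]
peg [621.4 -51.8 259.4] [ 0.988 -0.154  0.007] -31.86071319128009 33.69194296098382 [622.3 -51.9 259.4]
bottlecap [ 579.85084258 -134.28281172  147.9940225 ] [ 562.28257963 -148.83112606  135.22159408] [ 590.57088203 -123.04010594  153.81858302]
bottle [ 550.26659309 -163.04308786   27.07906277] [ 609.40413872 -105.95059312  124.58178185]
```

Two cameras agree on the base: origin about (523.7, 105), base x axis at yaw -99.35°. The bar, the peg and the plate all give the same origin within about 2 mm. The jaws need to open along base x both for the peg and for the bar, so the tool yaw should be 170.65°, a +25° turn from here.

```bash
cat >> h.py <<'E'
O=np.array([523.7,105.]);a=np.deg2rad(-99.35);BX=np.array([np.cos(a),np.sin(a)]);BY=np.array([-BX[1],BX[0]])
def w(x,y,z): return np.r_[O+x*BX+y*BY,z]
def base(P): d=np.array(P)[:2]-O; return np.r_[d@BX,d@BY,P[2]]
def to(P):
    s=bot.state();R=Ro.from_euler('xyz',s['ee_rot']).as_matrix();return (np.array(P)-s['tcp_pos'])@R
def peg(leg): t=.65-leg; return np.array([53+145*np.sin(t),132,142+145*np.cos(t)])
E
python3 - <<'E'
from h import *
print(w(141,132,340), [peg(l).round() for l in np.arange(0,2.9,.2)])
print(bot.camera_params('wrist')['hand_eye'].round(2))
E
```

```text
[631.03873109 -55.57209224 340.        ] [array([141., 132., 257.]), array([116., 132., 273.]), array([ 89., 132., 282.]), array([ 60., 132., 287.]), array([ 31., 132., 285.]), array([  3., 132., 278.]), array([-23., 132., 266.]), array([-46., 132., 248.]), array([-65., 132., 226.]), array([-79., 132., 201.]), array([-88., 132., 174.]), array([-92., 132., 145.]), array([-90., 132., 116.]), array([-82., 132.,  88.]), array([-68., 132.,  63.])]
[[ 0.0000e+00  9.6000e-01  2.9000e-01  7.5570e+01]
 [ 1.0000e+00 -0.0000e+00  0.0000e+00  9.0000e-02]
 [ 0.0000e+00  2.9000e-01 -9.6000e-01 -1.4295e+02]
 [ 0.0000e+00  0.0000e+00  0.0000e+00  1.0000e+00]]
```

Call:
{"fn": "jog_arm", "kwargs": {
  "motion": [
    {"dz": -40,"yaw": 8.5},
    {"dz": -40,"yaw": 8.5},
    {"dz": -30,"yaw": 8}
  ]
}}

```text
invalid input
```

```bash
python3 - <<'E'
from h import *
s=bot.state();print(s['time'],s['tcp_pos'],np.rad2deg(s['ee_rot']),to(w(141,132,340)))
E
```

```text
0.1 [ 161.07539911 -577.68045571  230.37799259] [ 1.79909604e+02 -5.27038725e-03 -1.64428630e+02] [-592.85809018  376.96163728 -109.08194189]
```

Call:
{"fn": "jog_arm", "kwargs": {
  "motion": [
    {"dx": 0,"dy": 0,"dz": -40,"yaw": 8.5},
    {"dx": 0,"dy": 0,"dz": -40,"yaw": 8.5},
    {"dx": 0,"dy": 0,"dz": -30,"yaw": 8}
  ]
}}

```text
time: 0.48
tcp_pos: [161.0, -578.0, 342.8]
ee_rot: [-3.141, 0.0, 2.972]
ft_force: [0.5, -0.6, 0.1]
finger_gap: 85.1
```

```bash
python3 - <<'E'
from h import *
s=bot.state();print(s['time'],s['tcp_pos'],np.rad2deg(s['ee_rot']),to(w(141,132,340)))
E
```

```text
0.475 [ 161.031749   -577.95461142  342.80781405] [-1.79966162e+02  1.97875305e-02  1.70301518e+02] [-375.28635123  594.09713657    2.58655726]
```

Call:
{"fn": "jog_arm", "kwargs": {
  "motion": [
    {"dx": -31,"dy": 49,"dz": 0,"yaw": 0},
    {"dx": -31,"dy": 49,"dz": 0,"yaw": 0},
    {"dx": -31,"dy": 49,"dz": 0,"yaw": 0},
    {"dx": -31,"dy": 49,"dz": 0,"yaw": 0},
    {"dx": -31,"dy": 49,"dz": 0,"yaw": 0},
    {"dx": -31,"dy": 49,"dz": 0,"yaw": 0},
    {"dx": -31,"dy": 49,"dz": 0,"yaw": 0},
    {"dx": -31,"dy": 49,"dz": 0,"yaw": 0}
  ]
}}

```text
time: 1.48
tcp_pos: [470.9, -230.1, 341.1]
ee_rot: [3.141, -0.0, 2.977]
ft_force: [1.5, -0.4, -0.0]
finger_gap: 85.2
```

```bash
python3 - <<'E'
from h import *
s=bot.state();print(s['time'],s['tcp_pos'],np.rad2deg(s['ee_rot']),to(w(141,132,340)),s['joint_positions'])
E
```

```text
1.475 [ 470.86977884 -230.09411257  341.07655829] [ 1.79986436e+02 -1.32554446e-02  1.70594004e+02] [-129.49374068  198.35161477    1.09355797] [-7.03826318e-02 -1.20711845e-01  1.30446149e-01 -2.65717162e-04
 -1.82216248e+00 -1.66464539e+00]
```

Call:
{"fn": "jog_arm", "kwargs": {
  "motion": [
    {"dx": -32,"dy": 49,"dz": 0,"yaw": 0},
    {"dx": -32,"dy": 49,"dz": 0,"yaw": 0},
    {"dx": -32,"dy": 49,"dz": 0,"yaw": 0},
    {"dx": -33,"dy": 51,"dz": 0,"yaw": 0},
    {"dx": 0,"dy": 0,"dz": 0,"yaw": 0}
  ],
  "gripper": 0.5,
  "newtons": 20
}}

```text
time: 2.1
tcp_pos: [631.5, -54.0, 336.9]
ee_rot: [-3.141, -0.006, 2.981]
ft_force: [-1.1, 0.1, -1.4]
finger_gap: 42.7
```

```bash
python3 - <<'E'
from h import *
s=bot.state();print(s['time'],s['tcp_pos'],np.rad2deg(s['ee_rot']),to(w(141,132,340)),s['joint_positions'])
T=np.eye(4);T[:3,:3]=Ro.from_euler('xyz',s['ee_rot']).as_matrix();T[:3,3]=s['tcp_pos'];T=T@bot.camera_params('wrist')['hand_eye']
p,d=bot.camera('wrist');save('w1',p)
X=cloud('wrist',d,T)
hsv=cv2.cvtColor(p,cv2.COLOR_RGB2HSV);H,S,V=[hsv[...,i].astype(int) for i in range(3)]
b=(H>8)&(H<22)&(S>150)&(V>120)&(X[...,2]>235)&(X[...,2]<285)
q=X[b];c=np.median(q,0);u,s_,vt=np.linalg.svd(q-c,full_matrices=False);t=(q-c)@vt[0];e=c+np.outer([t.min(),t.max()],vt[0]);print(b.sum(),e.round(1),[base(i).round(1) for i in e])
b=(H>100)&(H<120)&(S>150)&(V>60)&(X[...,2]>200)
q=X[b]
if len(q)>20: print('bar',q.mean(0),base(q.mean(0)),q.min(0),q.max(0))
E
```

```text
2.1 [631.45303872 -54.04689828 336.93214536] [-179.95057869   -0.36704195  170.80953506] [ 0.18503927 -1.57443143 -3.06537529] [ 2.28925452e-01  1.77395359e-01  4.27589331e-01 -1.68874366e-03
 -1.82724404e+00 -1.96054612e+00]
511 [[587.3 -47.5 261.8]
 [650.1 -57.7 261. ]] [array([140.2,  87.6, 261.8]), array([140. , 151.2, 261. ])]
bar [527.79104899   1.45200585 233.29063354] [101.507636    20.85961666 233.29063354] [486.31944682 -42.28461455 223.53428084] [571.12011435  16.10335611 480.3587074 ]
```

View pics/w1.png

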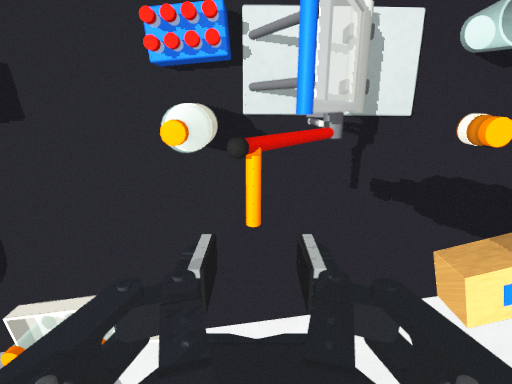

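The wrist view shows the peg at (253,190), pointing down the image between the fingertips at (207,240) and (312,240). It measures base x 140 and y 88–151, which matches the expected position. I'll lower the half-open fingers around it as a cage.

Call:
{"fn": "jog_arm", "kwargs": {
  "motion": [
    {"dx": 0,"dy": -1,"dz": 35,"yaw": 0},
    {"dx": 0,"dy": 0,"dz": 40,"yaw": 0},
    {"dx": 0,"dy": 0,"dz": 32,"yaw": 0},
    {"dx": 0,"dy": 0,"dz": 0,"yaw": 0}
  ]
}}

```text
time: 2.65
tcp_pos: [627.9, -59.5, 231.9]
ee_rot: [-3.141, -0.005, 2.976]
ft_force: [-0.1, -0.5, 0.4]
finger_gap: 42.7
```

```bash
python3 - <<'E'
from h import *
s=bot.state();print(s['time'],s['tcp_pos'],base(s['tcp_pos']),np.rad2deg(s['ee_rot']),s['ft_force'])
p,d=bot.camera('wrist');save('w2',p)
E
```

```text
2.65 [627.87688798 -59.49809527 231.94423428] [145.38753208 129.51800204 231.94423428] [-179.94328833   -0.25837649  170.51894446] [-0.10070106 -0.50011183  0.42084211]
```

View pics/w2.png

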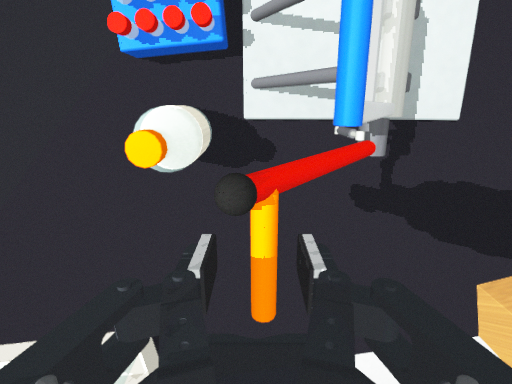

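```bash
python3 - <<'E'
from h import *
for l in np.arange(0,1.9,.15): d=peg(l+.15)-peg(l); print(round(l+.15,2),'dy',round(-d[0],1),'dz',round(-d[2],1))
E
```

```text
0.15 dy 18.2 dz -11.8
0.3 dy 19.8 dz -9.0
0.45 dy 20.9 dz -5.9
0.6 dy 21.6 dz -2.7
0.75 dy 21.7 dz 0.5
0.9 dy 21.4 dz 3.8
1.05 dy 20.6 dz 6.9
1.2 dy 19.3 dz 9.9
1.35 dy 17.6 dz 12.7
1.5 dy 15.5 dz 15.2
1.65 dy 13.1 dz 17.4
1.8 dy 10.3 dz 19.1
1.95 dy 7.4 dz 20.4
```

Call:
{"fn": "jog_arm", "kwargs": {
  "motion": [
    {"dx": 0,"dy": 8,"dz": 0,"yaw": 0},
    {"dx": 0,"dy": 0,"dz": 0,"yaw": 0},
    {"dx": 0,"dy": 0,"dz": 0,"yaw": 0}
  ],
  "gripper": 0.72
}}

```text
time: 3.08
tcp_pos: [631.1, -50.7, 235.4]
ee_rot: [3.141, 0.002, 2.977]
ft_force: [-0.6, -0.6, 1.2]
finger_gap: 24.3
```

Call:
{"fn": "jog_arm", "kwargs": {
  "motion": [
    {"dx": 0,"dy": 9,"dz": -5,"yaw": 0},
    {"dx": 0,"dy": 9,"dz": -5,"yaw": 0},
    {"dx": 0,"dy": 10,"dz": -4,"yaw": 0},
    {"dx": 0,"dy": 10,"dz": -4,"yaw": 0},
    {"dx": 0,"dy": 10,"dz": -3,"yaw": 0},
    {"dx": 0,"dy": 11,"dz": -3,"yaw": 0},
    {"dx": 0,"dy": 11,"dz": -1,"yaw": 0},
    {"dx": 0,"dy": 11,"dz": -1,"yaw": 0}
  ]
}}

```text
time: 4.08
tcp_pos: [644.1, 30.1, 260.1]
ee_rot: [3.141, -0.0, 2.977]
ft_force: [-0.8, -1.2, 0.8]
finger_gap: 23.8
```

```bash
python3 - <<'E'
from h import *
s=bot.state();print(s['time'],base(s['tcp_pos']),np.rad2deg(s['ee_rot']),s['ft_force'],s['finger_gap'],peg(.6))
p,d=bot.camera('wrist');save('w3',p)
E
```

```text
4.075 [ 54.37793163 131.00553798 260.05620748] [ 1.79990710e+02 -2.67560517e-02  1.70583865e+02] [-0.81201624 -1.20311657  0.83993165] 23.81023011998502 [ 60.24697954 132.         286.81878776]
```

View pics/w3.png

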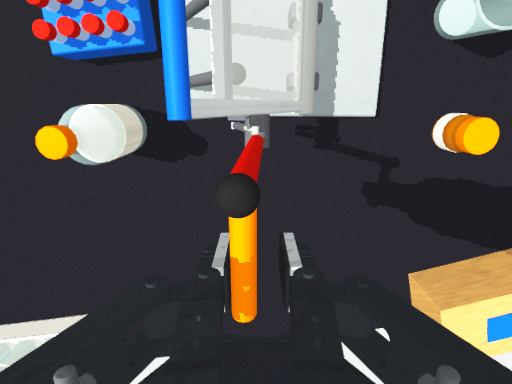

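The peg at (243,260) rides against the rear finger and the kickstand is near vertical. The shield is still parked. I'll carry on along the arc.

Call:
{"fn": "jog_arm", "kwargs": {
  "motion": [
    {"dx": 0,"dy": 11,"dz": 0,"yaw": 0},
    {"dx": 0,"dy": 11,"dz": 0,"yaw": 0},
    {"dx": 0,"dy": 11,"dz": 2,"yaw": 0},
    {"dx": 0,"dy": 10,"dz": 2,"yaw": 0},
    {"dx": 0,"dy": 10,"dz": 3,"yaw": 0},
    {"dx": 0,"dy": 10,"dz": 4,"yaw": 0},
    {"dx": 0,"dy": 10,"dz": 5,"yaw": 0},
    {"dx": 0,"dy": 9,"dz": 5,"yaw": 0}
  ]
}}

```text
time: 5.12
tcp_pos: [657.5, 110.7, 238.7]
ee_rot: [3.142, -0.0, 2.977]
ft_force: [-0.7, -0.2, 0.4]
finger_gap: 24.1
```

```bash
python3 - <<'E'
from h import *
s=bot.state();print(s['time'],base(s['tcp_pos']),s['ft_force'],s['finger_gap'],peg(1.2),s['joint_positions'])
E
```

```text
5.125 [-27.40346006 131.13558288 238.72430931] [-0.72925705 -0.19646669  0.40879525] 24.121699881305727 [-22.78964819 132.         265.6160557 ] [ 4.65836245e-01  2.20490870e-01  2.95741847e-01 -2.47290312e-04
 -1.64629133e+00 -2.20108124e+00]
```

Call:
{"fn": "jog_arm", "kwargs": {
  "motion": [
    {"dx": 0,"dy": 9,"dz": 6,"yaw": 0},
    {"dx": 0,"dy": 9,"dz": 6,"yaw": 0},
    {"dx": 0,"dy": 8,"dz": 7,"yaw": 0},
    {"dx": 0,"dy": 8,"dz": 7,"yaw": 0},
    {"dx": 0,"dy": 7,"dz": 8,"yaw": 0},
    {"dx": 0,"dy": 6,"dz": 8,"yaw": 0},
    {"dx": 0,"dy": 4,"dz": 4,"yaw": 0}
  ]
}}

```text
time: 6.0
tcp_pos: [665.7, 160.6, 192.4]
ee_rot: [-3.141, -0.001, 2.977]
ft_force: [-0.1, 0.5, 0.4]
finger_gap: 24.0
```

```bash
python3 - <<'E'
from h import *
s=bot.state();print(s['time'],base(s['tcp_pos']),s['ft_force'],s['finger_gap'],peg(1.65))
p,d=bot.camera('wrist');save('w4',p)
E
```

```text
6.0 [-77.93249665 131.07661812 192.39840874] [-0.13923439  0.53185458  0.37862398] 24.009776029065858 [-69.0132928  132.         220.34383435]
```

View pics/w4.png

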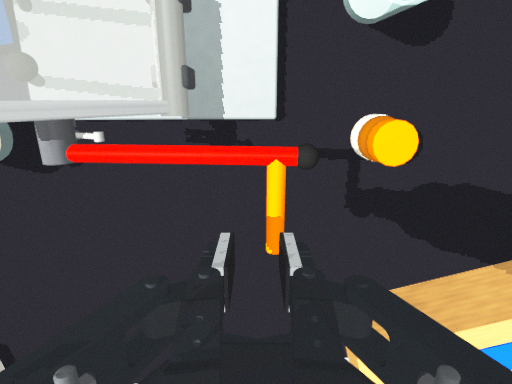

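The peg at (276,205) now bears on the front finger, so the spring is pulling it forward and it is over centre. I'll open to let it snap down, then raise.

Call:
{"fn": "jog_arm", "kwargs": {
  "motion": [
    {"dx": 0,"dy": 0,"dz": 0,"yaw": 0},
    {"dx": 0,"dy": 0,"dz": -10,"yaw": 0},
    {"dx": 0,"dy": 0,"dz": -40,"yaw": 0},
    {"dx": 0,"dy": 0,"dz": -50,"yaw": 0},
    {"dx": 0,"dy": 0,"dz": -40,"yaw": 0}
  ],
  "gripper": 0
}}

```text
time: 6.68
tcp_pos: [665.8, 159.7, 337.4]
ee_rot: [3.14, 0.003, 2.977]
ft_force: [1.5, 0.2, -0.9]
finger_gap: 85.3
```

```bash
python3 - <<'E'
from h import *
s=bot.state();print(s['time'],base(s['tcp_pos']),s['ft_force'],s['finger_gap'])
p,d=bot.camera('scene');save('s5',p); save('s5z',cv2.resize(p[110:310,180:420],None,fx=3,fy=3,interpolation=cv2.INTER_CUBIC))
T=np.eye(4);s=bot.state();T[:3,:3]=Ro.from_euler('xyz',s['ee_rot']).as_matrix();T[:3,3]=s['tcp_pos'];T=T@bot.camera_params('wrist')['hand_eye']
p,d=bot.camera('wrist');save('w5',p)
X=cloud('wrist',d,T);hsv=cv2.cvtColor(p,cv2.COLOR_RGB2HSV);H,S,V=[hsv[...,i].astype(int) for i in range(3)]
b=(H>8)&(H<24)&(S>150)&(V>120)&(d>0)
k,l,st,ce=cv2.connectedComponentsWithStats(b.astype(np.uint8))
for i in range(1,k):
    if st[i,4]>60: print(ce[i].round(),st[i,4],base(np.median(X[l==i],0)).round())
print('peg full down',peg(2.8))
E
```

```text
6.675 [-77.07101233 131.34530681 337.36677106] [ 1.52438376  0.24842312 -0.91006584] 85.28685765850048
[339. 124.] 355 [-192.   89.   40.]
[  4. 132.] 174 [220.  89. 142.]
[250. 147.] 242 [-68. 119.  67.]
[397. 240.] 3065 [-317.  276.   47.]
[  3. 330.] 70 [353. 421.  96.]
peg full down [-68.35032467 132.          62.63313851]
```

View pics/w5.png

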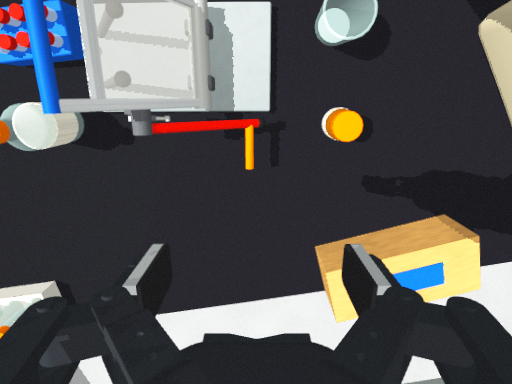

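View pics/s5z.png

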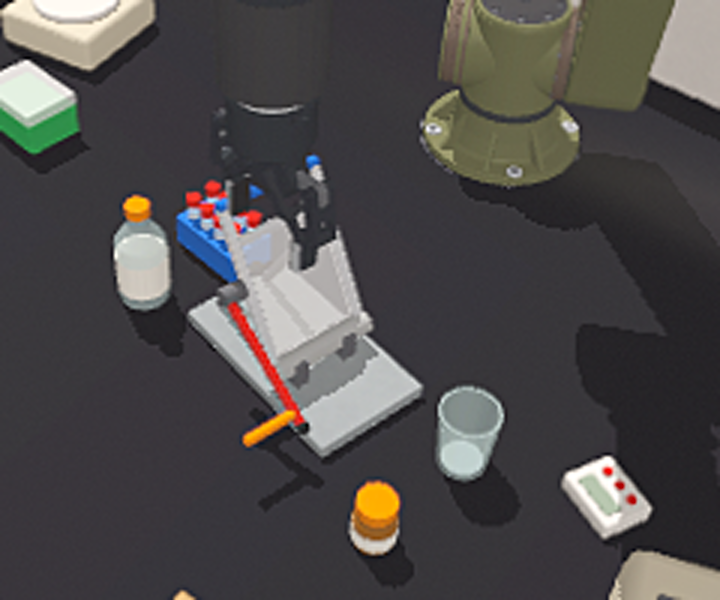

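The kickstand is fully down: the peg measures (-68, 119, 67 top), as expected. The shield is still parked, with the bar at (45,50) in the wrist view. Nothing loose has moved. Next I'll go above the bar.

Call:
{"fn": "jog_arm", "kwargs": {
  "motion": [
    {"dx": 33,"dy": -44,"dz": 0,"yaw": 0},
    {"dx": 33,"dy": -44,"dz": 0,"yaw": 0},
    {"dx": 33,"dy": -44,"dz": 0,"yaw": 0},
    {"dx": 32,"dy": -43,"dz": 0,"yaw": 0},
    {"dx": 0,"dy": 0,"dz": 0,"yaw": 0},
    {"dx": 0,"dy": 0,"dz": 0,"yaw": 0}
  ],
  "gripper": 0.4
}}

```text
time: 7.52
tcp_pos: [507.9, 9.1, 334.2]
ee_rot: [3.14, 0.001, 2.977]
ft_force: [0.3, -0.2, -0.1]
finger_gap: 51.2
```

```bash
python3 - <<'E'
from h import *
s=bot.state();print(s['time'],base(s['tcp_pos']),s['ft_force'],s['finger_gap'],to(w(98,0,206)),s['joint_positions'])
T=np.eye(4);T[:3,:3]=Ro.from_euler('xyz',s['ee_rot']).as_matrix();T[:3,3]=s['tcp_pos'];T=T@bot.camera_params('wrist')['hand_eye']
p,d=bot.camera('wrist');save('w6',p)
X=cloud('wrist',d,T);hsv=cv2.cvtColor(p,cv2.COLOR_RGB2HSV);H,S,V=[hsv[...,i].astype(int) for i in range(3)]
b=(H>100)&(H<120)&(S>150)&(V>60)&(X[...,2]>215)&(X[...,2]<245)
q=np.array([base(i) for i in X[b]]);print(np.median(q,0),q.min(0),q.max(0))
E
```

```text
7.525 [9.72343056e+01 1.99464749e-02 3.34176692e+02] [ 0.30270123 -0.23128015 -0.11060023] 51.21592890281354 [  0.18765639  -0.91711236 128.1755621 ] [ 4.14795840e-01 -1.68993514e-01  7.44729748e-02 -2.73557814e-04
 -1.81251243e+00 -2.15059503e+00]
[ 97.2222682   -8.988434   230.47191739] [ 93.40031556 -71.40013729 225.25498486] [107.13688452  65.04226141 233.64784735]
```

View pics/w6.png

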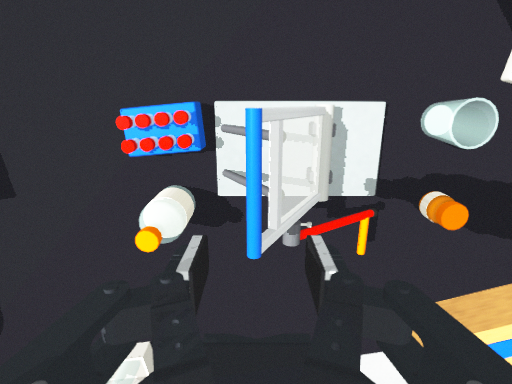

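The bar, at (254,180), runs midway between the fingers and measures base x 97, z 230 at its top. Now I'll descend and grip.

Call:
{"fn": "jog_arm", "kwargs": {
  "motion": [
    {"dx": 0,"dy": 0,"dz": 45,"yaw": 0},
    {"dx": 0,"dy": 0,"dz": 45,"yaw": 0},
    {"dx": 0,"dy": 0,"dz": 37,"yaw": 0},
    {"dx": 0,"dy": 0,"dz": 0,"yaw": 0}
  ]
}}

```text
time: 8.07
tcp_pos: [506.9, 9.5, 202.8]
ee_rot: [-3.139, -0.007, 2.978]
ft_force: [-0.2, -0.6, 1.4]
finger_gap: 51.1
```

Call:
{"fn": "jog_arm", "kwargs": {
  "motion": [
    {"dx": 0,"dy": 0,"dz": 0,"yaw": 0},
    {"dx": 0,"dy": 0,"dz": 0,"yaw": 0},
    {"dx": 0,"dy": 0,"dz": 0,"yaw": 0},
    {"dx": 0,"dy": 0,"dz": 0,"yaw": 0}
  ],
  "gripper": 1,
  "newtons": 30
}}

```text
time: 8.57
tcp_pos: [508.6, 7.5, 208.8]
ee_rot: [-3.14, 0.003, 2.976]
ft_force: [0.8, -7.2, 2.8]
finger_gap: 12.8
```

```bash
python3 - <<'E'
from h import *
s=bot.state();print(s['time'],base(s['tcp_pos']),s['ft_force'],s['finger_gap'])
p,d=bot.camera('wrist');save('w7',p)
f=lambda t:np.array([205*np.sin(.5-t),45+205*np.cos(.5-t)])
for t in np.arange(0,.5,.05): d=f(t+.05)-f(t); print(round(t+.05,2),'dy',round(-d[0],1),'dz',round(-d[1],1))
E
```

```text
8.575 [ 98.65696016   0.95025095 208.80703065] [ 0.79003931 -7.157341    2.83875258] 12.837257542153257
0.05 dy 9.1 dz -4.7
0.1 dy 9.3 dz -4.2
0.15 dy 9.5 dz -3.8
0.2 dy 9.7 dz -3.3
0.25 dy 9.9 dz -2.8
0.3 dy 10.0 dz -2.3
0.35 dy 10.1 dz -1.8
0.4 dy 10.2 dz -1.3
0.45 dy 10.2 dz -0.8
0.5 dy 10.2 dz -0.3
```

View pics/w7.png

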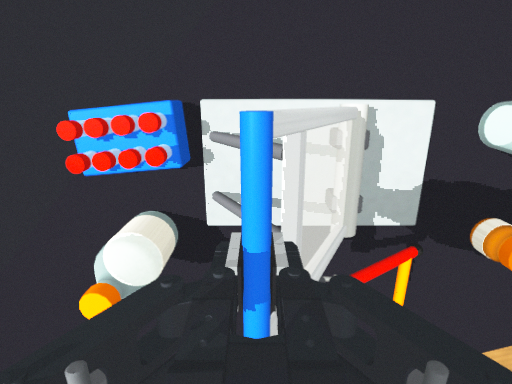

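The fingers hold the bar at (257,280) with a gap of 12.8 mm on the 14 mm bar. Now I'll pull along the arc.

Call:
{"fn": "jog_arm", "kwargs": {
  "motion": [
    {"dx": 0,"dy": 5,"dz": -2,"yaw": 0},
    {"dx": 0,"dy": 9,"dz": -5,"yaw": 0},
    {"dx": 0,"dy": 9,"dz": -4,"yaw": 0},
    {"dx": 0,"dy": 9,"dz": -4,"yaw": 0},
    {"dx": 0,"dy": 10,"dz": -3,"yaw": 0},
    {"dx": 0,"dy": 10,"dz": -2,"yaw": 0},
    {"dx": 0,"dy": 6,"dz": -1,"yaw": 0},
    {"dx": 0,"dy": 0,"dz": 0,"yaw": 0}
  ]
}}

```text
time: 9.62
tcp_pos: [518.1, 64.2, 231.2]
ee_rot: [-3.139, 0.004, 2.976]
ft_force: [-2.0, -8.2, 6.8]
finger_gap: 13.0
```

```bash
python3 - <<'E'
from h import *
s=bot.state();print(s['time'],base(s['tcp_pos']),s['ft_force'],s['finger_gap'])
E
```

```text
9.625 [ 41.19597236   1.08435212 231.24983464] [-1.95090529 -8.15313003  6.77131601] 13.038912915933722
```

Call:
{"fn": "jog_arm", "kwargs": {
  "motion": [
    {"dx": 0,"dy": 9,"dz": -1,"yaw": 0},
    {"dx": 0,"dy": 10,"dz": -1,"yaw": 0},
    {"dx": 0,"dy": 10,"dz": 0,"yaw": 0},
    {"dx": 0,"dy": 8,"dz": 0,"yaw": 0},
    {"dx": 0,"dy": 4,"dz": 0,"yaw": 0},
    {"dx": 0,"dy": 0,"dz": 0,"yaw": 0},
    {"dx": 0,"dy": 0,"dz": 0,"yaw": 0}
  ]
}}

```text
time: 10.5
tcp_pos: [524.9, 104.8, 234.0]
ee_rot: [-3.14, 0.005, 2.976]
ft_force: [-3.1, -7.8, 10.4]
finger_gap: 12.8
```

```bash
python3 - <<'E'
from h import *
s=bot.state();print(s['time'],base(s['tcp_pos']),s['ft_force'],s['finger_gap'],np.abs(s['qd']).max())
T=np.eye(4);T[:3,:3]=Ro.from_euler('xyz',s['ee_rot']).as_matrix();T[:3,3]=s['tcp_pos'];T=T@bot.camera_params('wrist')['hand_eye']
p,d=bot.camera('wrist');save('w8',p)
X=cloud('wrist',d,T);hsv=cv2.cvtColor(p,cv2.COLOR_RGB2HSV);H,S,V=[hsv[...,i].astype(int) for i in range(3)]
b=(H>100)&(H<120)&(S>150)&(V>60)&(X[...,2]>230)&(X[...,2]<275)
q=np.array([base(i) for i in X[b]]);print('wrist bar',np.median(q,0),q.min(0),q.max(0))
p,d=bot.camera('scene');save('s8z',cv2.resize(p[110:310,180:420],None,fx=3,fy=3,interpolation=cv2.INTER_CUBIC))
X=cloud('scene',d);hsv=cv2.cvtColor(p,cv2.COLOR_RGB2HSV);H,S,V=[hsv[...,i].astype(int) for i in range(3)]
b=(H>100)&(H<120)&(S>150)&(V>60)&(X[...,2]>230)&(X[...,2]<275)&(abs(X[...,1]-80)<100)
q=np.array([base(i) for i in X[b]]);print('scene bar',np.median(q,0),q.min(0),q.max(0))
E
```

```text
10.5 [4.34233072e-02 1.23693014e+00 2.34024280e+02] [-3.09961737 -7.78271983 10.40276548] 12.849359265104898 0.0015571956371628888
wrist bar [ -0.78509503 -20.32632022 256.13916445] [ -6.51104649 -71.38064505 242.27142261] [  8.17468199  42.75523165 259.28268749]
scene bar [ -3.81045216  39.36655369 254.49080949] [ -9.57093074 -68.78254324 245.57333447] [  5.66400099  69.75918545 265.44872016]
```

View pics/w8.png

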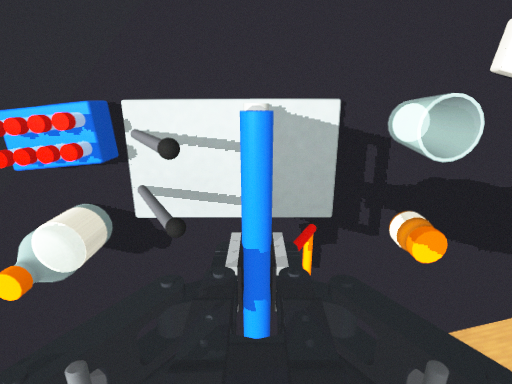

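View pics/s8z.png

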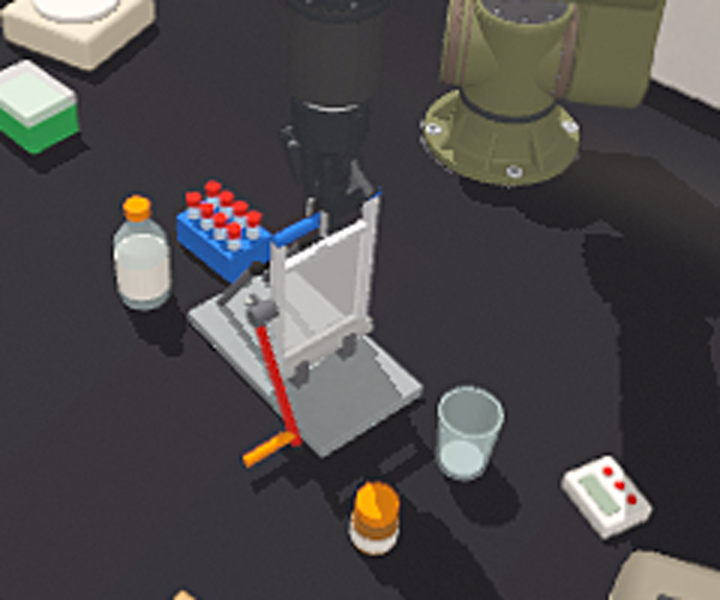

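Call:
{"fn": "jog_arm", "kwargs": {
  "motion": [
    {"dx": 0,"dy": 0,"dz": 0,"yaw": 0},
    {"dx": 0,"dy": 0,"dz": 0,"yaw": 0},
    {"dx": 0,"dy": 0,"dz": 0,"yaw": 0},
    {"dx": 0,"dy": 0,"dz": 0,"yaw": 0}
  ]
}}

```text
time: 11.1
tcp_pos: [524.9, 104.7, 234.0]
ee_rot: [-3.14, 0.005, 2.976]
ft_force: [-4.3, -6.5, 10.7]
finger_gap: 12.8
```

```bash
python3 - <<'E'
from h import *
s=bot.state();print(s['time'],base(s['tcp_pos']),s['ft_force'],s['finger_gap'],np.abs(s['qd']).max())
p,d=bot.camera('scene')
X=cloud('scene',d);hsv=cv2.cvtColor(p,cv2.COLOR_RGB2HSV);H,S,V=[hsv[...,i].astype(int) for i in range(3)]
b=(H>8)&(H<24)&(S>150)&(V>120)&(d>0)
k,l,st,ce=cv2.connectedComponentsWithStats(b.astype(np.uint8))
for i in range(1,k):
    if st[i,4]>40: print(ce[i].round(),st[i,4],base(np.median(X[l==i],0)).round())
print('expected peg -68,122,27(centre)')
X0=np.load('pics/scene0.npz')['p'].astype(int)
E
```

```text
11.1 [1.17080367e-01 1.24251929e+00 2.34033422e+02] [-4.29838368 -6.45957554 10.74066531] 12.836131950572343 0.0010070873838911286
[322.   3.] 99 [ 882. -976.  364.]
[382.   2.] 63 [  560. -1042.   440.]
[439.  18.] 549 [  273. -1086.   434.]
[304.   9.] 58 [ 924. -865.  348.]
[467.  49.] 1052 [   99. -1044.   360.]
[225. 179.] 63 [230.  92. 147.]
[107. 198.] 440 [447. 459. 100.]
[269. 259.] 80 [-68. 123.  30.]
[305. 280.] 238 [-212.   99.   63.]
expected peg -68,122,27(centre)
```

The peg measures (-68, 123, 30), where a fully-down kickstand should be. The shield is upright and still, and the grip is firm. I'm handing in.

```bash
python3 - <<'E'
from h import *
print(bot.hand_in()); s=bot.state();print(s['time'],base(s['tcp_pos']),s['finger_gap'],s['ft_force'])
E
```

```text
the job is handed in; nothing more can be done
None
the job is handed in; nothing more can be done
```

The splash shield is set up and handed in, with the gripper still holding the blue bar; the hand-in gave no verdict. I caged the orange peg loosely between half-open fingers, carried it over centre and let it snap down while the shield stayed parked. Then I gripped the blue bar with a 30 N setting and pulled the shield upright along its arc.

**Last checks, at 11.1 s:**
- **Kickstand:** the peg measured base (-68, 123, 30) mm, against about (-68, 122, 27) for its centre when fully down.
- **Shield:** the tool stood at base x 0.1 mm, directly over the hub, and the arm's joints were still (under 0.002 rad/s). The two cameras put the bar at x -0.8 and -3.8 mm, so at most about 0.02 rad from upright.
- **Grip:** the finger gap was 12.8 mm on the 14 mm bar. The wrist felt about 6.5 N along world y, mostly the shield's pull. It also felt about 11 N upward, so the arm was pressing down slightly on the bar; I left that as it was.
- **Loose things:** none looked shifted in the pictures. I did not measure each one's displacement separately.

One move call was refused as invalid input, because each row needs all four values. It moved nothing.

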